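# Teach the sorting bench by pointing: brass hub, yellow bin, confirm

## Robot

A 7-joint arm with a two-finger parallel gripper is mounted at the origin on the work surface. World frame = base frame: x ahead of the robot, y to its left, z up, the work surface at z = 0. Lengths are in m, angles in rad, forces in N, time in s.
With the tool pointing down it reaches from about 0.425 to 0.875 m from the base axis. Payload 4.7 kg.
Tool frame: the origin (TCP) lies between the finger pads, 19 mm behind the fingertips; this is the grasp point; z points along the fingers, y is the line along which they close (so a half turn about z gives the same grasp; the last joint's range is limited). The gripper opens to 87 mm and grips with 3 to 60 N. Pads are 19 mm wide; open, the fingers measure 117 mm over their backs; the gripper's body (75 mm by 190 mm) begins 51 mm behind the grasp point.
Start: joints at [-1.087, 0.321, -0.07, 1.45, 0.023, 1.371, -0.057], TCP at [0.294, 0.58, 0.241] pointing down, gripper open.
Joint ranges: [-2.86, 2.86], [-0.3, 2.09], [-1.38, 1.24], [0.06, 2.45], [-1.56, 4.7], [0.09, 2.05], [-2.69, 2.69]. Speed limits (rad/s): [2.57, 2.57, 3.14, 3.14, 3.14, 3.14, 3.14].

## Interface

Orientations are given as a unit quaternion [x, y, z, w].
In Python, from cell import manip gives the robot as it stands.
- The arm moves only by the tool servo_tool, never from a script. Its argument "motion" is a list of rows, each an object with "linear": the shift along the tool's x, y, z in cm, a list of three; "yaw": the turn about the tool's z in rad. In form: [{"linear": [tx, ty, tz], "yaw": yaw}, ...]. A call has 1 to 8 rows; each row shifts and turns the commanded pose from where the row before left it, along the tool's axes as they then stand; what a row does not reach is not made up. A row lasts 1/12 s, in which the tool goes at most 41.7 mm and 7.16 degrees, less where a joint would pass 70% of its speed; a pose out of reach is approached as far as the arm can. A call is refused whole if a number of a shift passes 4.17 or a number of a turn 0.125, either way. A call with a gripper value outside its range is refused whole. "claw" is the finger opening in cm, from 0 to 8.7, set as the call begins (left out, the last holds). The fingers move at their own pace and stop on an object; "newtons" is the grip in N (left out, the last holds). Time passes only in rows, so rows that do not move let the fingers close. It gives the time, the measured TCP pose, the force, the opening and the grip force at its end, in the units of the state.
- manip.sense(): the state, without advancing time (a new reading comes with each control period).
- manip.snapshot(name): name is "side" or "top" or "wrist"; returns a dict with "pixels" (384x512x3 uint8, red, green, blue), "K" (3x3 intrinsics, pixels), "pose" (4x4, takes a point from camera to world coordinates). Camera axes: x right, y down, z forward; pixel columns grow to the right and rows downward; lengths in m; the calibration is good to about 2 mm. A picture is of the moment at which its call begins. There is no depth.
- manip.hand_in(): hands the job in; it is judged then, once.
The state is a dict: "time_s": time; "joints": joint angles; "joint_vel": joint speeds; "joint_torque": joint torques, N m; "ee_pos": TCP position; "ee_rot": TCP orientation; "force": force on the tool from outside, world axes, zero at the start; "torque": the same for the moment, N m; "grip_width": finger opening in m; "gripper_force": force on a finger pad.
Only numpy, scipy, OpenCV 4.12 (cv2) and the standard library are available. Lean on these libraries where they do the work, as an engineer would, in place of code of your own. Each camera call takes 0.05 s, during which the arm holds its last target. There are 200 camera calls.

## Task

Show the sorting bench where the odd part goes: point at the brass hub with the fingertips straight over it, a couple of centimetres above and not touching, and stay there for two seconds; then in the same way point for two seconds at the yellow bin, over its middle and just above its rim. Then press the green button fully down to confirm, let it come back up and draw clear. Do not touch the hubs or the bins, do not press the red button, and leave the tools on the bench where they are.

Things in the scene. Friction and masses are not known exactly. Their poses are not given: they have to be found in the camera images.
- plate: grey painted inspection plate, fixed to the bench, 80 mm (x) by 360 mm (y), 15 mm thick. The four hubs stand on it in a row along its y, 80 mm apart. Origin at the centre of its underside.
- hub_brass: The brass (yellow metal) hub, the only one of the four; any of the four places in the row. turned flanged hub standing on the inspection plate: flange 60 mm diameter, 12 mm thick, with a boss 38 mm diameter on it, 38 mm tall overall, about 300 g, dark bore mark on top. Origin at the centre of its underside, z up.
- hub_brass_top (a point): centre of the top face of the brass hub, 53 mm above the bench
- hub_steel1: Steel (grey metal) hub, not to be pointed at. turned flanged hub standing on the inspection plate: flange 60 mm diameter, 12 mm thick, with a boss 38 mm diameter on it, 38 mm tall overall, about 300 g, dark bore mark on top. Origin at the centre of its underside, z up.
- hub_steel2: Steel (grey metal) hub, not to be pointed at. turned flanged hub standing on the inspection plate: flange 60 mm diameter, 12 mm thick, with a boss 38 mm diameter on it, 38 mm tall overall, about 300 g, dark bore mark on top. Origin at the centre of its underside, z up.
- hub_steel3: Steel (grey metal) hub, not to be pointed at. turned flanged hub standing on the inspection plate: flange 60 mm diameter, 12 mm thick, with a boss 38 mm diameter on it, 38 mm tall overall, about 300 g, dark bore mark on top. Origin at the centre of its underside, z up.
- bin_yellow: The yellow bin, in any of three places in a row beyond the plate. open plastic bin, 110 mm (x) by 130 mm (y), 60 mm tall, about 122 by 138 mm over its rim, 4 mm walls, loose, about 0.5 kg, empty. Origin at the centre of its underside, z up.
- bin_yellow_mouth (a point): centre of the yellow bin's mouth, level with its rim, 60 mm above the bench
- bin_blue: Blue bin. open plastic bin, 110 mm (x) by 130 mm (y), 60 mm tall, about 122 by 138 mm over its rim, 4 mm walls, loose, about 0.5 kg, empty. Origin at the centre of its underside, z up.
- bin_red: Red bin. open plastic bin, 110 mm (x) by 130 mm (y), 60 mm tall, about 122 by 138 mm over its rim, 4 mm walls, loose, about 0.5 kg, empty. Origin at the centre of its underside, z up.
- green (a joint): travel of the green push button in m: 0 up, 0.006 fully down (about 5 N); springs back when let go. Pressed straight down.
- green_top (a point): centre of the top of the green button's cap, 36 mm diameter, 22 mm above the bench when up and 16 mm when fully down; fixed grey housing 52 mm diameter, 12 mm high; to the left or to the right of the plate
- red (a joint): travel of the red (cancel) push button in m, 0 up, 0.006 fully down; must not be pressed
- red_top (a point): centre of the top of the red button's cap, same make as the green one, on the other side of the plate
- file: hand file with a round wooden handle, about 260 mm long, lying on the bench; origin near its middle, on the underside, x along it
- wrench: steel wrench lying on the bench, x along it
- brush: bench brush lying on the bench, x along it
- can: standing can, 56 mm diameter, 150 mm tall; origin at the centre of its underside
Mind the look-alikes: they are no part of the job. Leave any orange look-alike of the part that bears red alone. Of the things that look like the bin_yellow, take the one that is farthest to the robot's right at the start.

How it is judged:
On the way, in this order (a step that is already met when the one before it is completed fails the run):
1. the fingertips dwell straight above the brass hub (TCP within 20 mm of its axis, 20 to 75 mm above its top; the tips are about 19 mm past the TCP) (horizontal distance between the grasp point and hub_brass_top below 0.02 m and z of the grasp point in the frame of hub_brass_top between 0.02 and 0.075 m), for 1.5 s.
2. the fingertips dwell above the middle of the yellow bin (TCP within 35 mm of its centre, 15 to 95 mm above its rim) (horizontal distance between the grasp point and bin_yellow_mouth below 0.035 m and z of the grasp point in the frame of bin_yellow_mouth between 0.015 and 0.095 m), for 1.5 s.
3. the green button is pressed fully down (4.5 mm of its 6 mm or more) (value of joint green above 0.0045 m), for 0.05 s.
At the end, for the whole second after the job is handed in: Both buttons are up again (under 1.5 mm), all hubs and bins stand at rest within 10 mm of where they began, and the file, wrench, brush and can within 20 mm (value of joint each of green, red below 0.0015 m and distance of each of hub_brass, hub_steel1, hub_steel2, hub_steel3, bin_yellow, bin_blue, bin_red from where it was at the start of the episode below 0.01 m and distance of each of file, wrench, brush, can from where it was at the start of the episode below 0.02 m and linear speed of each of hub_brass, hub_steel1, hub_steel2, hub_steel3, bin_yellow, bin_blue, bin_red below 0.02 m/s); the robot touches nothing.
It fails at once if the robot touches a hub (contact force between any of the arm, the fingers and hub_brass above 0.3 N or contact force between any of the arm, the fingers and hub_steel1 above 0.3 N or contact force between any of the arm, the fingers and hub_steel2 above 0.3 N or contact force between any of the arm, the fingers and hub_steel3 above 0.3 N).
It fails at once if the robot touches a bin (contact force between any of the arm, the fingers and bin_yellow above 0.3 N or contact force between any of the arm, the fingers and bin_blue above 0.3 N or contact force between any of the arm, the fingers and bin_red above 0.3 N).
It fails at once if a hub or a bin is moved or lifted by more than 10 mm (distance of any of hub_brass, hub_steel1, hub_steel2, hub_steel3, bin_yellow, bin_blue, bin_red from where it was at the start of the episode above 0.01 m).
It fails at once if the red button is pressed (value of joint red above 0.002 m).
It fails at once if the file, wrench, brush or can is moved by more than 20 mm (distance of any of file, wrench, brush, can from where it was at the start of the episode above 0.02 m).
It also fails if it takes over 59 s, if anything falls off the work surface, if the arm or the gripper's body presses on something with over 40 N, if the wrist force passes 120 N, or if a joint passes its speed limit or range.

## Working session

There is one attempt and no reset: what is moved stays moved. The work goes in short steps, Python scripts to look and compute and a tool call to move; the robot and the scene stay as the last step left them, time stands still between calls to the robot, and variables do not carry over. Pictures are saved under pics/ and viewed, at most 10 in all, crops included, and the job is handed in when it is done.

Besides the shell and the picture viewer there is one more tool, called after "Request:" as name(argument=value, ...) on one line, values as JSON. servo_tool: Moves the arm, as the interface text tells. Its arguments: {"type":"object","properties":{"motion":{"type":"array"},"claw":{"type":"number"},"newtons":{"type":"number"}},"required":["motion"]}

```bash
mkdir -p pics
cat > h.py <<'E'
import numpy as np, cv2
from cell import manip
def snap(cam,name):
    s=manip.snapshot(cam); cv2.imwrite(f'pics/{name}.png',s['pixels'][:,:,::-1]); np.savez(f'pics/{name}.npz',**s); return s
def ray(s,u,v,z):
    d=np.linalg.inv(s['K'])@[u,v,1]; P=s['pose']; d=P[:3,:3]@d; o=P[:3,3]
    return o+d*(z-o[2])/d[2]
E
python3 - <<'E'
from h import *
a=snap('top','t0');b=snap('side','s0')
cv2.imwrite('pics/t0big.png',cv2.resize(a['pixels'][:,:,::-1],(800,600)))
print(manip.sense()); print(a['pose'],b['pose'])
E
```

```text
{'time_s': 0.1, 'joints': array([-1.08690033,  0.32176359, -0.07005537,  1.45156952,  0.02261656,
        1.37079513, -0.05686945]), 'joint_vel': array([-6.08272195e-04, -7.74652291e-04, -1.82362132e-04, -3.44239710e-03,
       -6.76362929e-05,  5.63117146e-04, -1.32911685e-03]), 'joint_torque': array([ 5.23414997e-05, -4.92572629e+01, -4.05492643e-01, -3.13398778e+01,
       -6.39691134e-02,  3.94059252e-02,  6.59093848e-05]), 'ee_pos': array([0.2941085 , 0.57912885, 0.24025279]), 'ee_rot': array([ 2.32727061e-01,  9.72541696e-01, -8.62616958e-04, -1.45163009e-04]), 'force': array([-0.64535436,  0.66885799, -0.34960633]), 'torque': array([ 0.0081116 ,  0.00047864, -0.02774382]), 'gripper_force': 0.0, 'grip_width': 0.0872688809629118}
[[-0.01394106 -0.99105597  0.13271668  0.33406994]
 [-0.99989674  0.01428045  0.00160573  0.01415259]
 [-0.00348662 -0.13268059 -0.99115272  1.25960985]
 [ 0.          0.          0.          1.        ]] [[-0.94232075 -0.22582628  0.24705081  0.10184574]
 [-0.33414031  0.67778204 -0.65495173  0.96702434]
 [-0.01954129 -0.69972423 -0.71414574  1.13408398]
 [ 0.          0.          0.          1.        ]]
```

View pics/t0big.png

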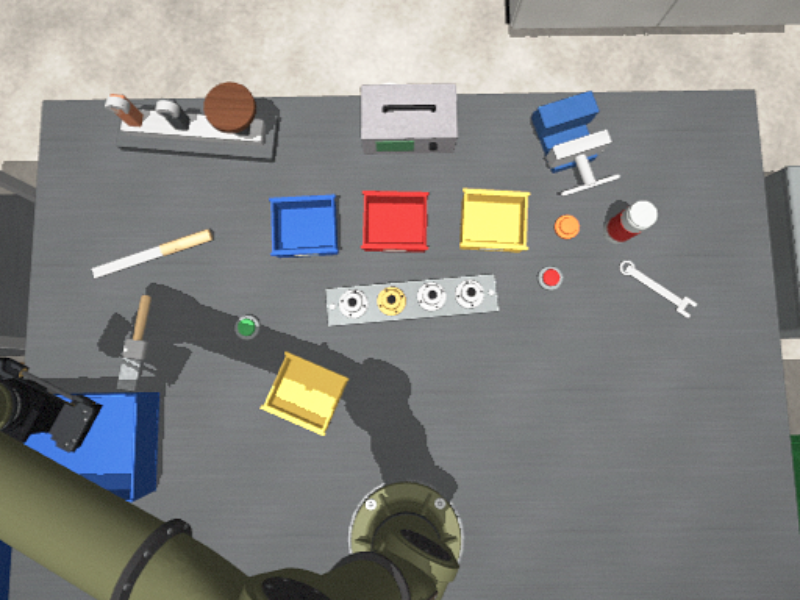

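View pics/s0.png

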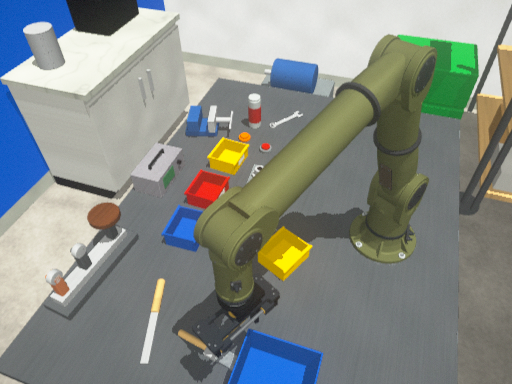

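The top view (800x600) shows the brass hub at (391,300), and the yellow bin farthest right at (495,219). A look-alike yellow bin is at (305,393). The green button is at (247,327), red at (550,278), the brush at (135,345), and the can at (632,220). The gripper starts low on the left, over the brush.

Run:
```python
from h import *
from scipy.spatial.transform import Rotation as R
s=dict(np.load('pics/t0.npz'));hsv=cv2.cvtColor(s['pixels'],cv2.COLOR_RGB2HSV)
def blob(n,lo,hi,u,v,r,z):
    m=cv2.inRange(hsv,lo,hi); k=np.zeros_like(m); u*=.64;v*=.64; cv2.circle(k,(int(u),int(v)),int(r*.64),255,-1)
    cs,_=cv2.findContours(m&k,cv2.RETR_EXTERNAL,cv2.CHAIN_APPROX_NONE); c=max(cs,key=cv2.contourArea)
    (x,y),(w,h),a=cv2.minAreaRect(c); e,rad=cv2.minEnclosingCircle(c)
    print(n,(x,y),(w,h),ray(s,x,y,z).round(4))
blob('hub',(12,80,60),(35,255,255),391,300,22,.027)
blob('hubtop',(12,80,60),(35,255,255),391,300,12,.053)
blob('bin',(20,80,60),(35,255,255),495,219,50,.06)
blob('bin blue',(105,80,60),(125,255,255),305,225,50,.06)
blob('decoy',(20,80,60),(35,255,255),305,393,70,.06)
blob('green',(45,80,30),(85,255,255),247,327,20,.022)
blob('red',(0,120,60),(8,255,255),550,278,20,.022)
for n,u,v,z in [('can',643,215,.15),('brush',133,360,.03),('brushend',147,297,.02),('file',212,235,.02)]: print(n,ray(s,u*.64,v*.64,z).round(3))
print(R.from_quat(manip.sense()['ee_rot']).as_matrix().round(3))
```

```text
hub (250.0, 192.5) (17.0, 18.0) [0.4792 0.0255 0.027 ]
hubtop (250.00003051757812, 192.00001525878906) (12.727920532226562, 12.727920532226562) [0.4777 0.0252 0.053 ]
bin (316.2223815917969, 140.71896362304688) (43.630462646484375, 39.226314544677734) [ 0.6406 -0.1909  0.06  ]
bin blue (193.824951171875, 144.29896545410156) (39.299232482910156, 43.170875549316406) [0.6346 0.2045 0.06  ]
decoy (194.54591369628906, 251.39508056640625) (44.60540771484375, 40.482696533203125) [0.2934 0.2    0.06  ]
green (157.0, 209.0) (10.0, 10.0) [0.43   0.3291 0.022 ]
red (352.5, 177.0) (10.0, 9.0) [ 0.5262 -0.3121  0.022 ]
can [ 0.623 -0.46   0.15 ]
brush [0.364 0.557 0.03 ]
brushend [0.495 0.538 0.02 ]
file [0.627 0.405 0.02 ]
[[-0.892  0.453 -0.001]
 [ 0.453  0.892 -0.002]
 [-0.    -0.002 -1.   ]]
```

Request:
servo_tool(motion=[{"linear":[-0.8,-0.8,0]},{"linear":[-1.6,-1.6,0]},{"linear":[-2.2,-2.2,0]},{"linear":[-2.2,-2.2,0]},{"linear":[-2.2,-2.2,0]},{"linear":[-2.2,-2.2,0]},{"linear":[-2.2,-2.2,0]},{"linear":[-2.2,-2.2,0]}], claw=0)

```text
invalid input at $.motion[0]: expected keys linear, yaw
```

Request:
servo_tool(motion=[{"linear":[-2.2,-2.2,0]},{"linear":[-2.2,-2.2,0]},{"linear":[-2.2,-2.2,0]},{"linear":[-2.2,-2.2,0]},{"linear":[-2.2,-2.2,0]},{"linear":[-2.2,-2.2,0]},{"linear":[-2.2,-2.2,0]},{"linear":[-2.2,-2.2,0]}])

```text
invalid input at $.motion[0]: expected keys linear, yaw
```

Request:
servo_tool(motion=[{"linear":[-2.2,-2.2,0]},{"linear":[-2.2,-2.1,0]},{"linear":[-1.6,-1.5,0]},{"linear":[-0.7,-0.7,0]},{"linear":[0,0,0]},{"linear":[0,0,0]}])

```text
invalid input at $.motion[0]: expected keys linear, yaw
```

Request:
servo_tool(motion=[{"linear":[-0.8,-0.8,0],"yaw":0},{"linear":[-1.6,-1.6,0],"yaw":0},{"linear":[-2.2,-2.2,0],"yaw":0},{"linear":[-2.2,-2.2,0],"yaw":0},{"linear":[-2.2,-2.2,0],"yaw":0},{"linear":[-2.2,-2.2,0],"yaw":0},{"linear":[-2.2,-2.2,0],"yaw":0},{"linear":[-2.2,-2.2,0],"yaw":0}], claw=0)

```text
time_s: 0.77
ee_pos: [0.3631, 0.3673, 0.2411]
ee_rot: [0.233, 0.972, -0.0, -0.0]
force: [1.2, -0.4, 0.1]
grip_width: 0.0418
gripper_force: 0.0
```

Request:
servo_tool(motion=[{"linear":[-2.2,-2.2,0],"yaw":0},{"linear":[-2.2,-2.2,0],"yaw":0},{"linear":[-2.2,-2.2,0],"yaw":0},{"linear":[-2.2,-2.2,0],"yaw":0},{"linear":[-2.2,-2.2,0],"yaw":0},{"linear":[-2.2,-2.2,0],"yaw":0},{"linear":[-1.5,-1.5,0],"yaw":0},{"linear":[0,0,0],"yaw":0}])

```text
time_s: 1.43
ee_pos: [0.4286, 0.1661, 0.2413]
ee_rot: [0.237, 0.972, -0.001, 0.0]
force: [0.8, 0.5, 0.2]
grip_width: 0.0008
gripper_force: 0.0
```

Request:
servo_tool(motion=[{"linear":[-1.0,-1.0,0],"yaw":0},{"linear":[-2.0,-2.0,1],"yaw":0},{"linear":[-2.2,-2.2,1.5],"yaw":0},{"linear":[-2.2,-2.2,1.5],"yaw":0},{"linear":[-2.2,-2.0,1],"yaw":0},{"linear":[-1.2,-1.0,0],"yaw":0},{"linear":[0,0,0],"yaw":0},{"linear":[0,0,0],"yaw":0}])

```text
time_s: 2.1
ee_pos: [0.4761, 0.0302, 0.191]
ee_rot: [0.234, 0.972, 0.0, -0.0]
force: [-0.0, 0.1, -0.2]
grip_width: 0.0001
gripper_force: 0.0
```

Run:
```python
from h import *
snap('wrist','w0'); st=manip.sense(); print(st['ee_pos'],st['joints'])
s=dict(np.load('pics/w0.npz'));c=s['pose'];i=np.linalg.inv(c)
p=i@[.478,.0252,.053,1];p=s['K']@p[:3];print(p[:2]/p[2])
```

```text
[0.47604578 0.03139195 0.19118745] [-0.54387396 -0.02812969  0.41903132  1.94625973  0.01114363  1.22137121
  0.97240703]
[252.26513046 189.42278928]
```

View pics/w0.png

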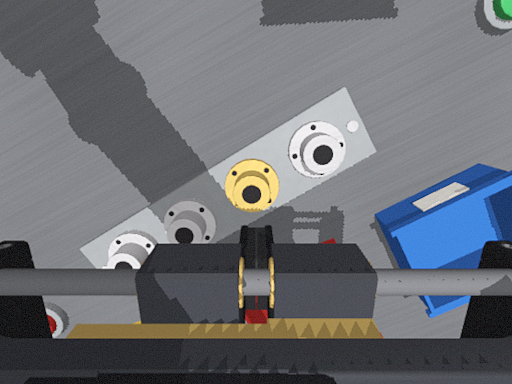

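The wrist view shows the brass hub's bore at (251,194), close to the predicted (252,189). The closed fingers are at (256,240). The estimate holds, so I'll fine-tune it and descend.

Run:
```python
from h import *
s=dict(np.load('pics/w0.npz'));print(ray(s,251.5,194,.053))
p=ray(s,251.5,194,.053)-manip.sense()['ee_pos']
from scipy.spatial.transform import Rotation as R
print(R.from_quat(manip.sense()['ee_rot']).as_matrix().T@(p+[0,0,.042])*100)
```

```text
[0.48194463 0.02229484 0.053     ]
[-0.94549595 -0.55034053  9.6176377 ]
```

Request:
servo_tool(motion=[{"linear":[-0.3,-0.2,0.8],"yaw":0},{"linear":[-0.4,-0.3,1.5],"yaw":0},{"linear":[0,0,2],"yaw":0},{"linear":[0,0,2],"yaw":0},{"linear":[0,0,1.7],"yaw":0},{"linear":[0,0,1.0],"yaw":0},{"linear":[0,0,0.5],"yaw":0},{"linear":[0,0,0],"yaw":0}])

```text
time_s: 2.82
ee_pos: [0.4798, 0.0236, 0.0953]
ee_rot: [0.232, 0.973, -0.0, -0.001]
force: [-0.7, -0.4, 0.2]
grip_width: 0.0003
gripper_force: 0.0
```

Request:
servo_tool(motion=[{"linear":[0,0,0],"yaw":0},{"linear":[0,0,0],"yaw":0},{"linear":[0,0,0],"yaw":0},{"linear":[0,0,0],"yaw":0},{"linear":[0,0,0],"yaw":0},{"linear":[0,0,0],"yaw":0},{"linear":[0,0,0],"yaw":0},{"linear":[0,0,0],"yaw":0}])

```text
time_s: 3.48
ee_pos: [0.4805, 0.023, 0.0963]
ee_rot: [0.233, 0.973, 0.0, 0.0]
force: [0.7, -0.2, 0.4]
grip_width: 0.0002
gripper_force: 0.0
```

Request:
servo_tool(motion=[{"linear":[0,0,0],"yaw":0},{"linear":[0,0,0],"yaw":0},{"linear":[0,0,0],"yaw":0},{"linear":[0,0,0],"yaw":0},{"linear":[0,0,0],"yaw":0},{"linear":[0,0,0],"yaw":0},{"linear":[0,0,0],"yaw":0},{"linear":[0,0,0],"yaw":0}])

```text
time_s: 4.15
ee_pos: [0.4805, 0.023, 0.0963]
ee_rot: [0.233, 0.973, 0.0, 0.0]
force: [0.1, 1.1, 0.3]
grip_width: 0.0007
gripper_force: 0.0
```

Request:
servo_tool(motion=[{"linear":[0,0,0],"yaw":0},{"linear":[0,0,0],"yaw":0},{"linear":[0,0,0],"yaw":0},{"linear":[0,0,0],"yaw":0},{"linear":[0,0,0],"yaw":0},{"linear":[0,0,0],"yaw":0},{"linear":[0,0,0],"yaw":0},{"linear":[0,0,0],"yaw":0}])

```text
time_s: 4.82
ee_pos: [0.4805, 0.023, 0.0963]
ee_rot: [0.233, 0.973, 0.0, 0.0]
force: [0.6, 0.1, -0.2]
grip_width: 0.0006
gripper_force: 0.0
```

Request:
servo_tool(motion=[{"linear":[0,0,-1],"yaw":0},{"linear":[0,0,-2],"yaw":0},{"linear":[0,0,-2],"yaw":0},{"linear":[-1,-0.5,-2],"yaw":0},{"linear":[-2,-1,-1],"yaw":0},{"linear":[-2.4,-1.2,0],"yaw":0},{"linear":[-2.4,-1.2,0],"yaw":0},{"linear":[-2.4,-1.2,0],"yaw":0}])

```text
time_s: 5.48
ee_pos: [0.5493, -0.0694, 0.1776]
ee_rot: [0.232, 0.973, 0.0, 0.001]
force: [-0.0, 0.4, -0.1]
grip_width: 0.0007
gripper_force: 0.0
```

Request:
servo_tool(motion=[{"linear":[-2.4,-1.2,0],"yaw":0},{"linear":[-2.4,-1.2,0],"yaw":0},{"linear":[-2.4,-1.2,0],"yaw":0},{"linear":[-2.4,-1.2,0],"yaw":0},{"linear":[-2.4,-1.1,0],"yaw":0},{"linear":[-1.8,-0.8,0],"yaw":0},{"linear":[0,0,0],"yaw":0},{"linear":[0,0,0],"yaw":0}])

```text
time_s: 6.15
ee_pos: [0.641, -0.1919, 0.1764]
ee_rot: [0.234, 0.972, -0.0, -0.0]
force: [-0.2, 0.5, -0.6]
grip_width: 0.0006
gripper_force: 0.0
```

Run:
```python
from h import *
s=snap('wrist','w1'); print(manip.sense()['ee_pos'])
i=np.linalg.inv(s['pose'])
p=i@[.6406,-.1909,.06,1];p=s['K']@p[:3];print(p[:2]/p[2])
```

```text
[ 0.64083996 -0.19052585  0.17635566]
[256.7004109  191.18683349]
```

View pics/w1.png

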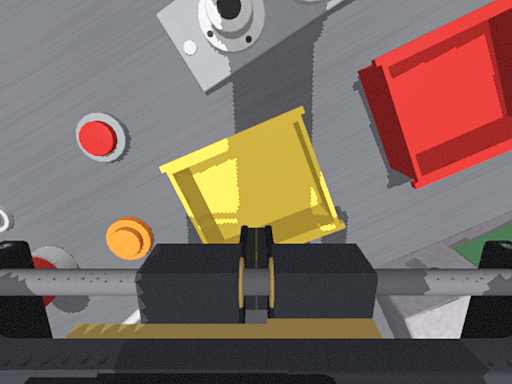

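The wrist view shows the yellow bin's rim corners at (163,169), (302,109) and (343,228). That puts its centre near (253,198), in agreement with the estimate. The orange look-alike is at (130,238), well clear.

Request:
servo_tool(motion=[{"linear":[0,0,0.8],"yaw":0},{"linear":[0,0,1.5],"yaw":0},{"linear":[0,0,1.7],"yaw":0},{"linear":[0,0,1.5],"yaw":0},{"linear":[0,0,1.0],"yaw":0},{"linear":[0,0,0.5],"yaw":0},{"linear":[0,0,0],"yaw":0},{"linear":[0,0,0],"yaw":0}])

```text
time_s: 6.87
ee_pos: [0.6413, -0.1905, 0.1067]
ee_rot: [0.232, 0.973, 0.0, 0.0]
force: [0.2, 0.3, 0.4]
grip_width: 0.0002
gripper_force: 0.0
```

Request:
servo_tool(motion=[{"linear":[0,0,0],"yaw":0},{"linear":[0,0,0],"yaw":0},{"linear":[0,0,0],"yaw":0},{"linear":[0,0,0],"yaw":0},{"linear":[0,0,0],"yaw":0},{"linear":[0,0,0],"yaw":0},{"linear":[0,0,0],"yaw":0},{"linear":[0,0,0],"yaw":0}])

```text
time_s: 7.53
ee_pos: [0.6411, -0.1909, 0.1063]
ee_rot: [0.233, 0.973, 0.0, 0.0]
force: [-0.3, -0.5, 0.6]
grip_width: 0.0008
gripper_force: 0.0
```

Request:
servo_tool(motion=[{"linear":[0,0,0],"yaw":0},{"linear":[0,0,0],"yaw":0},{"linear":[0,0,0],"yaw":0},{"linear":[0,0,0],"yaw":0},{"linear":[0,0,0],"yaw":0},{"linear":[0,0,0],"yaw":0},{"linear":[0,0,0],"yaw":0},{"linear":[0,0,0],"yaw":0}])

```text
time_s: 8.2
ee_pos: [0.6411, -0.1908, 0.1063]
ee_rot: [0.233, 0.973, 0.0, 0.0]
force: [0.1, -0.9, 0.2]
grip_width: 0.0005
gripper_force: 0.0
```

Request:
servo_tool(motion=[{"linear":[0,0,0],"yaw":0},{"linear":[0,0,0],"yaw":0},{"linear":[0,0,0],"yaw":0},{"linear":[0,0,0],"yaw":0},{"linear":[0,0,0],"yaw":0},{"linear":[0,0,0],"yaw":0},{"linear":[0,0,0],"yaw":0},{"linear":[0,0,0],"yaw":0}])

```text
time_s: 8.87
ee_pos: [0.6411, -0.1909, 0.1063]
ee_rot: [0.233, 0.973, 0.0, 0.0]
force: [0.3, -0.4, 0.5]
grip_width: 0.0005
gripper_force: 0.0
```

Request:
servo_tool(motion=[{"linear":[0,0,-1],"yaw":0},{"linear":[0,0,-2],"yaw":0},{"linear":[0,0,-2.5],"yaw":0},{"linear":[0,0,-2.5],"yaw":0},{"linear":[0,0,-1.5],"yaw":0},{"linear":[0,0,-0.5],"yaw":0},{"linear":[0,0,0],"yaw":0}])

```text
time_s: 9.45
ee_pos: [0.642, -0.1913, 0.2085]
ee_rot: [0.233, 0.973, 0.0, 0.002]
force: [-0.4, 0.1, -0.2]
grip_width: 0.0007
gripper_force: 0.0
```

Request:
servo_tool(motion=[{"linear":[1,0.9,0],"yaw":0},{"linear":[2.2,1.9,0],"yaw":0},{"linear":[2.2,1.9,0],"yaw":0},{"linear":[2.2,1.9,0],"yaw":0},{"linear":[2.2,1.9,0],"yaw":0},{"linear":[2.2,1.9,0],"yaw":0},{"linear":[2.2,1.9,0],"yaw":0},{"linear":[2.2,1.9,0],"yaw":0}])

```text
time_s: 10.12
ee_pos: [0.5568, 0.0123, 0.2045]
ee_rot: [0.232, 0.973, -0.0, -0.001]
force: [0.6, 0.2, -0.7]
grip_width: 0.0003
gripper_force: 0.0
```

Request:
servo_tool(motion=[{"linear":[2.2,1.9,0],"yaw":0},{"linear":[2.2,1.9,0],"yaw":0},{"linear":[2.2,1.9,0],"yaw":0},{"linear":[2.2,1.9,0],"yaw":0},{"linear":[2.2,1.9,0],"yaw":0},{"linear":[2.2,1.9,0],"yaw":0},{"linear":[2.2,1.9,0],"yaw":0},{"linear":[2.2,1.9,0],"yaw":0}])

```text
time_s: 10.78
ee_pos: [0.4684, 0.2266, 0.2047]
ee_rot: [0.232, 0.973, -0.001, -0.001]
force: [0.5, 0.0, 0.5]
grip_width: 0.0006
gripper_force: 0.0
```

Request:
servo_tool(motion=[{"linear":[2.2,1.9,0],"yaw":0},{"linear":[2.2,1.9,0],"yaw":0},{"linear":[2.2,1.9,1],"yaw":0},{"linear":[1.9,1.7,2],"yaw":0},{"linear":[0,0,2],"yaw":0},{"linear":[0,0,1],"yaw":0},{"linear":[0,0,0],"yaw":0},{"linear":[0,0,0],"yaw":0}])

```text
time_s: 11.45
ee_pos: [0.4283, 0.3283, 0.1454]
ee_rot: [0.233, 0.972, -0.001, -0.0]
force: [-0.2, -0.0, -0.2]
grip_width: 0.0005
gripper_force: 0.0
```

Run:
```python
from h import *
s=snap('wrist','w2'); st=manip.sense(); print(st['ee_pos'])
m=cv2.inRange(cv2.cvtColor(s['pixels'],cv2.COLOR_RGB2HSV),(45,100,40),(85,255,255))
cs,_=cv2.findContours(m,cv2.RETR_EXTERNAL,cv2.CHAIN_APPROX_NONE)
for c in cs:
    if cv2.contourArea(c)>100:
        e=cv2.fitEllipse(c); print(e, ray(s,*e[0],.022))
```

```text
[0.42918954 0.32871513 0.14652895]
((256.3304748535156, 192.0194854736328), (35.18111038208008, 35.32890701293945), 88.42926788330078) [0.43034212 0.32744359 0.022     ]
```

View pics/w2.png

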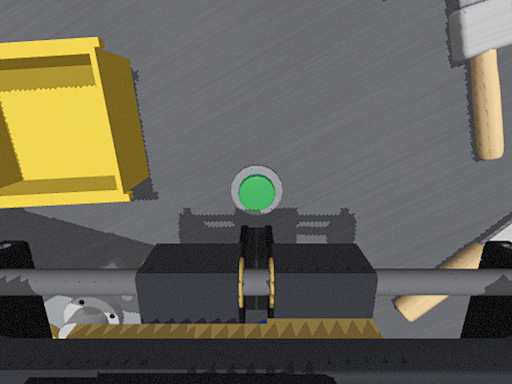

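The green cap at (256,192) measures (0.430, 0.327), within 2 mm of the TCP, and the surroundings are clear. Pressing now.

Request:
servo_tool(motion=[{"linear":[0,0,1],"yaw":0},{"linear":[0,0,2],"yaw":0},{"linear":[0,0,2],"yaw":0},{"linear":[0,0,2],"yaw":0},{"linear":[0,0,1.5],"yaw":0},{"linear":[0,0,1],"yaw":0},{"linear":[0,0,0.5],"yaw":0},{"linear":[0,0,0],"yaw":0}])

```text
time_s: 12.17
ee_pos: [0.4287, 0.3291, 0.0457]
ee_rot: [0.233, 0.972, -0.0, -0.0]
force: [-0.3, -0.5, -0.2]
grip_width: 0.0003
gripper_force: 0.0
```

Request:
servo_tool(motion=[{"linear":[0,0,0.3],"yaw":0},{"linear":[0,0,0.3],"yaw":0},{"linear":[0,0,0.3],"yaw":0},{"linear":[0,0,0.2],"yaw":0},{"linear":[0,0,0],"yaw":0},{"linear":[0,0,0],"yaw":0}])

```text
time_s: 12.67
ee_pos: [0.4296, 0.3303, 0.0362]
ee_rot: [0.233, 0.973, 0.001, 0.001]
force: [0.3, -0.2, 4.6]
grip_width: 0.0006
gripper_force: 2.1
```

Request:
servo_tool(motion=[{"linear":[0,0,0.1],"yaw":0},{"linear":[0,0,0.1],"yaw":0},{"linear":[0,0,0],"yaw":0},{"linear":[0,0,0],"yaw":0},{"linear":[0,0,0],"yaw":0}])

```text
time_s: 13.08
ee_pos: [0.4296, 0.3304, 0.035]
ee_rot: [0.233, 0.973, 0.001, 0.001]
force: [-0.8, -1.2, 11.5]
grip_width: 0.0002
gripper_force: 6.0
```

The force rose to 11.5 N with the TCP at 35 mm, so the button is bottomed out. Drawing clear.

Request:
servo_tool(motion=[{"linear":[0,0,-0.5],"yaw":0},{"linear":[0,0,-1],"yaw":0},{"linear":[0,0,-2],"yaw":0},{"linear":[0,0,-2.5],"yaw":0},{"linear":[0,0,-2.5],"yaw":0},{"linear":[0,0,-2.5],"yaw":0},{"linear":[0,0,-2],"yaw":0},{"linear":[0,0,-1],"yaw":0}])

```text
time_s: 13.75
ee_pos: [0.429, 0.33, 0.1758]
ee_rot: [0.233, 0.973, 0.001, 0.0]
force: [0.4, -0.4, -0.2]
grip_width: 0.0005
gripper_force: 0.0
```

Request:
servo_tool(motion=[{"linear":[0,0,0],"yaw":0},{"linear":[0,0,0],"yaw":0},{"linear":[0,0,0],"yaw":0},{"linear":[0,0,0],"yaw":0},{"linear":[0,0,0],"yaw":0},{"linear":[0,0,0],"yaw":0}])

```text
time_s: 14.25
ee_pos: [0.4283, 0.3293, 0.1722]
ee_rot: [0.233, 0.973, -0.001, -0.0]
force: [0.1, -0.7, -0.3]
grip_width: 0.0004
gripper_force: 0.0
```

Run:
```python
from cell import manip
st=manip.sense(); print(st['ee_pos'],st['force'],st['time_s']); print(manip.hand_in())
```

```text
[0.42832096 0.32926938 0.17223723] [ 0.059481   -0.69946257 -0.3088644 ] 14.25
the job is handed in; nothing more can be done
None
```

The job is handed in at 14.25 s: I pointed at the brass hub and then the yellow bin for 2 s each, pressed the green button to its stop and drew clear; no verdict came back.

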